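# Put the mixed-up vessels back on their stations

### The job

Three vessels stand on each other's stations: put the amber bottle in the middle of the spill tray, the clear bottle in the middle of the balance pan and the beaker in the middle of the stirrer plate, parking one on the cork mat or another free spot meanwhile. Keep them upright, set them down gently, and leave the wash bottle, the tape and the white jar where they are.

Things in the scene. Friction and masses are not known exactly. Their poses are not given: they have to be found in the camera images.
- amber_bottle: Amber glass screw-cap bottle with black cap, round, body 66 mm across, 124 mm tall, about 0.2 kg. Origin at the centre of its underside, z up. The cap is 38 mm across and takes the top 22 mm: grip it there; the body is shoulder-shaped below it. At the start it stands on the balance.
- clear_bottle: Clear glass screw-cap bottle with white cap, round, body 59 mm across, 111 mm tall, about 0.15 kg. Origin at the centre of its underside, z up. The cap is 34 mm across and takes the top 20 mm: grip it there. At the start it stands on the stirrer.
- beaker: Empty open glass beaker, 52 mm across, 65 mm tall, about 0.06 kg. Origin at the centre of its underside, z up. Grip it from above across its outside, near the rim. At the start it stands in the tray.
- stirrer_seat (a point): Centre of the upper face of the magnetic stirrer's plate: a round aluminium plate 90 mm across, its face 46 mm above the worktop, on a fixed white housing 38 mm high with one black knob on its front. The housing reaches 75 mm towards the front (own -x, plus 10 mm for the knob), 55 mm to the back and to either side of this point. z up.
- balance_seat (a point): Centre of the upper face of the bench balance's pan: a square steel plate 86 x 86 mm, its face 44 mm above the worktop, on a fixed white housing 34 mm high with a dark display and two keys in front of the pan. The housing reaches 75 mm to the front (own -x), 55 mm to the back and to either side of this point. The pan does not move. z up.
- tray_seat (a point): Centre of the floor of the grey spill tray: a fixed square open tray 116 x 116 mm with 4 mm walls whose rim stands 14 mm above the worktop; the floor is 6 mm above the worktop. z up. Take care: close behind the left half of the row of stations stands a fixed instrument cabinet, its front about 0.60 m ahead (x): carry in straight lines over the row, a swing about the base runs into it.
- mat: Round cork mat, 110 mm across, 6 mm thick, fixed, empty at the start: a free spot to park a thing. Origin at the centre of its underside, on the worktop. Stirrer, balance, tray and mat stand side by side in one row in any order, at least 150 mm from centre to centre, 0.48 to 0.53 m in front of the base (x).
- wash: Bystander: wash bottle, soft body about 65 mm across, 208 mm tall with its bent spout, loose, standing behind the row of stations. Origin under it on the worktop, about 17 mm off the body's axis. Leave it alone.
- tape: Bystander: roll of brown tape lying flat, 94 mm across, 48 mm high, loose. Origin at the centre of its underside. Leave it alone.
- jar: Bystander: white screw jar, 68 mm across, 53 mm high, loose. Origin at the centre of its underside. Leave it alone.
Mind the look-alikes: they are no part of the job. Leave any pink or purple look-alike of the amber_bottle alone.

How it is judged:
By the outcome, as a careful person would: the job done as asked, in the order asked, and still so for the second after the job is handed in, with the robot touching nothing.
It also fails if it takes over 109 s, if anything falls off the work surface, if the arm or the gripper's body presses on something with over 40 N, if the wrist force passes 120 N, or if a joint passes its speed limit or range.

### The arm

A 6-joint arm with a two-finger parallel gripper is mounted at the origin on a cart in front of the work surface, level with it; the furniture and walls round the work are solid. World frame = base frame: x ahead of the robot, y to its left, z up, the work surface at z = 0. Lengths are in m, angles in rad, forces in N, time in s.
With the tool pointing down it reaches from about 0.375 to 0.9 m from the base axis. Payload 3.1 kg.
Tool frame: the origin (TCP) lies on the centre line of the jaws, within the pads' length; the fingertips stand 25 mm ahead of it and the grasp point (between the pads) lies 6 mm ahead of it (manip.tip_extent is the distance from the TCP to the fingertips, in m); z points along the fingers, y is the line along which they close (so a half turn about z gives the same grasp; the last joint's range is limited). The gripper opens to 85 mm and grips with 20 to 120 N. Pads are 22 mm wide; open, the fingers measure 114 mm over their backs; the gripper's body (76 mm by 85 mm) begins 54 mm behind the grasp point. The pads swing forward as they close: fully open they stand 13 mm farther back than shut.
Start: joints at [-1.321, 0.527, 1.433, -0, 1.181, -0.178], TCP at [0.259, -0.569, 0.256] pointing down, gripper open.
Joint ranges: [-3.08, 3.08], [-0.75, 2.2], [0.22, 2.44], [-1.43, 4.57], [0, 2.65], [-2.85, 2.85]. Speed limits (rad/s): [2.79, 2.79, 3.14, 3.14, 3.14, 3.14].

### API

Orientations are given as a unit quaternion [x, y, z, w].
In Python, from station import readout, imaging, order, manip gives the robot as it stands.
- The arm moves only by the tool move_arm, never from a script. Its argument "rows" is a list of rows, each a list of 7 numbers: the turn, a rotation vector about the tool's x, y, z in degrees, then the shift along the tool's x, y, z in mm, then the closure, from 0 (fully open) to 1 (shut). A call has 1 to 12 rows; each row is the pose to reach, as a shift and turn from the pose commanded when the call began, along the tool's axes at that moment; what a row does not reach only later rows make up. A row lasts 1/12 s, in which the tool goes at most 41.7 mm and 7.16 degrees, less where a joint would pass 70% of its speed; a pose out of reach is approached as far as the arm can. A call with a gripper value outside its range is refused whole. The fingers move at their own pace and stop on an object; "squeeze" is the grip in N (left out, the last holds). Time passes only in rows, so rows that repeat a pose let the fingers close. It gives the time, the measured TCP pose, the force, the opening and the grip force at its end, in the units of the state.
- readout.sense(): the state, without advancing time (a new reading comes with each control period).
- imaging.snapshot(name): name is "scene" or "side" or "wrist"; returns a dict with "img" (420x560x3 uint8, red, green, blue), "z_map" (420x560 float32, m along the optical axis (not along the pixel's ray), 0 where there is no reading), "fovy" (degrees; the focal length in pixels is half the picture's height over the tangent of half this angle, whatever the lens; pixels are square), "cx", "cy" (the principal point, pixels), "k1" (the pictures are not rectified: a ray, as slopes to the right and down, at radius r is drawn at 1 + k1 r^2 times it, then the intrinsics apply), "rvec" (rotation vector, rad) and "tvec" (3), from world to camera coordinates, as OpenCV has them. Camera axes: x right, y down, z forward; pixel columns grow to the right and rows downward; lengths in m; the calibration is good to about 2 mm. A picture is of the moment at which its call begins.
- order.sign_off(): hands the job in; it is judged then, once.
The state is a dict: "t": time; "q": joint angles; "qd": joint speeds; "tau": joint torques, N m; "tcp_pos": TCP position; "tool_rot": TCP orientation; "force": force on the tool from outside, world axes, zero at the start; "ft_torque": the same for the moment, N m; "finger_gap": opening from 0.0 (shut) to 1.0 (fully open); "gripper_force": force on a finger pad.
Only numpy, scipy, OpenCV 4.12 (cv2) and the standard library are available. Lean on these libraries where they do the work, as an engineer would, in place of code of your own. Each camera call takes 0.05 s, during which the arm holds its last target. There are 200 camera calls.

## Working session

There is one attempt and no reset: what is moved stays moved. The work goes in short steps, Python scripts to look and compute and a tool call to move; the robot and the scene stay as the last step left them, time stands still between calls to the robot, and variables do not carry over. Pictures are saved under pics/ and viewed, at most 14 in all, crops included, and the job is handed in when it is done.

Besides the shell and the picture viewer there is one more tool, called after ">>>" as name([rows], argument=value, ...), one row to a line, values as JSON. move_arm: Moves the arm, as the interface text tells. Its arguments: {"type":"object","properties":{"rows":{"type":"array"},"squeeze":{"type":"number"}},"required":["rows"]}

```bash
ls; mkdir -p pics; cat > h.py <<'E'
import numpy as np, cv2
from station import readout, imaging, order, manip
def snap(n):
    s=imaging.snapshot(n); h,w=s["img"].shape[:2]
    s["f"]=h/2/np.tan(np.radians(s["fovy"])/2); s["R"]=cv2.Rodrigues(np.array(s["rvec"],float))[0]; s["t"]=np.array(s["tvec"],float).ravel()
    return s
def slopes(s,uv):
    uv=np.atleast_2d(np.array(uv,float)); d=(uv-[s["cx"],s["cy"]])/s["f"]; x=d.copy()
    for _ in range(20): x=d/(1+s["k1"]*(x**2).sum(1,keepdims=True))
    return x
def plane(s,uv,z):
    x=slopes(s,uv); d=np.c_[x,np.ones(len(x))]@s["R"]; c=-s["R"].T@s["t"]
    return c+d*((z-c[2])/d[:,2])[:,None]
def cloud(s):
    h,w=s["z_map"].shape; u,v=np.meshgrid(np.arange(w),np.arange(h)); x=slopes(s,np.c_[u.ravel(),v.ravel()])
    Z=s["z_map"].ravel()[:,None]; P=(np.c_[x,np.ones(len(x))]*Z-s["t"])@s["R"]; P[Z[:,0]==0]=np.nan
    return P.reshape(h,w,3)
def save(s,n,box=None,k=1):
    im=s["img"][:,:,::-1]
    if box: a,b,c,d=box; im=im[b:d,a:c]
    cv2.imwrite("pics/"+n,cv2.resize(im,None,fx=k,fy=k,interpolation=cv2.INTER_CUBIC))
E
python3 - <<'E'
from h import *
for n in ("scene","side"):
    s=snap(n); save(s,n+"0.png"); np.savez(n+"0.npz",**{k:v for k,v in s.items()})
    print(n,s["fovy"],s["k1"],-s["R"].T@s["t"])
print(readout.sense(), manip.tip_extent)
E
```

```text
pics
scene 42.369070939729816 0.033812481138537714 [-0.44105144  1.0113731   1.62957483]
side 55.488737799662026 0.0020360174506520766 [ 0.36798907 -1.33886619  0.81521018]
{'t': 0.1, 'q': array([-1.32151723e+00,  5.28358495e-01,  1.43374084e+00,  6.47658410e-06,
        1.18141865e+00, -1.78494107e-01]), 'qd': array([ 0.0005417 , -0.0015703 , -0.00110864, -0.00192984,  0.00124355,
        0.00166119]), 'tau': array([-4.44195357e-04, -4.43304884e+01, -1.78586537e+01, -2.48854149e-04,
        3.89876237e-03, -4.95682428e-06]), 'tcp_pos': array([ 0.2591644 , -0.56809513,  0.25545107]), 'tool_rot': array([ 9.77213138e-01,  2.12258232e-01, -3.10711192e-05, -9.62166553e-04]), 'force': array([0.25010375, 1.33064724, 0.61402387]), 'ft_torque': array([-0.00926498,  0.00726039, -0.03147163]), 'gripper_force': 0.0, 'finger_gap': 1.0007742662235715} 0.025
```

View pics/scene0.png

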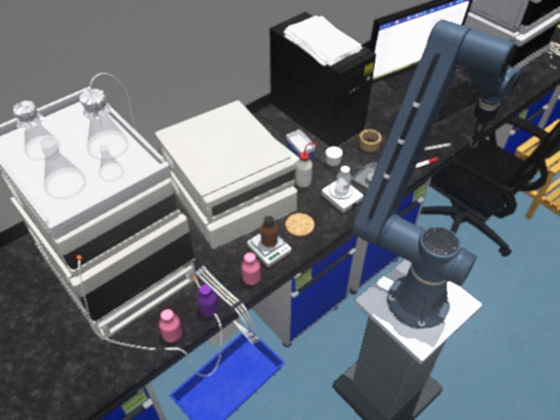

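View pics/side0.png

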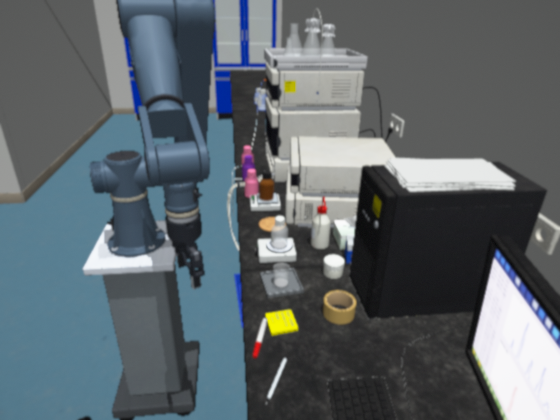

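Scene: the amber bottle is at (268,232) on the balance. Pink and purple look-alikes are at (251,270), (207,300) and (170,325); I'll leave those alone. The mat is at (299,224), the clear bottle on the stirrer at (342,185), and the tray at (368,175) is half hidden by the arm. Side view: tray and beaker (281,278), clear bottle (279,232), amber (266,190).

```bash
python3 - <<'E'
from h import *
for n,box in (("scene",(230,140,400,280)),("side",(225,160,365,320))):
    s=dict(np.load(n+"0.npz")); P=cloud(s)
    k=4 if n=="scene" else 3.5
    save(s,n+"0c.png",box,k)
    inr=(P[...,0]>.36)&(P[...,0]<.62)&(abs(P[...,1])<.5)
    for lo,hi,nm in ((.004,.009,"mat/tray"),(.0095,.018,"trayrim"),(.030,.037,"bal house"),(.0365,.0405,"stir house"),(.0405,.05,"plates"),(.1,.18,"bottles")):
        m=(inr&(P[...,2]>lo)&(P[...,2]<hi)).astype(np.uint8)
        c,l,st,ce=cv2.connectedComponentsWithStats(m)
        for i in range(1,c):
            if st[i,4]>25:
                Q=P[l==i]; print(n,nm,st[i],"min",Q.min(0).round(3),"max",Q.max(0).round(3),"med",np.median(Q,0).round(3))
E
```

```text
scene mat/tray [352 168  16  18  71] min [ 0.493 -0.328  0.004] max [ 0.571 -0.242  0.009] med [ 0.544 -0.276  0.006]
scene mat/tray [288 213  12  22  73] min [0.495 0.052 0.004] max [0.571 0.141 0.009] med [0.537 0.101 0.006]
scene mat/tray [298 213  12  22  85] min [0.47  0.018 0.004] max [0.554 0.106 0.009] med [0.516 0.074 0.006]
scene bal house [322 186   9   8  27] min [ 0.554 -0.122  0.03 ] max [ 0.579 -0.082  0.037] med [ 0.565 -0.099  0.035]
scene bal house [332 192  31  19 132] min [ 0.444 -0.196  0.03 ] max [ 0.513 -0.079  0.037] med [ 0.468 -0.123  0.034]
scene bal house [249 241  11  11  30] min [0.511 0.287 0.03 ] max [0.566 0.31  0.037] med [0.528 0.3   0.033]
scene bal house [265 240  26  23 133] min [0.433 0.2   0.03 ] max [0.487 0.299 0.037] med [0.458 0.243 0.033]
scene plates [330 182  24  18 138] min [ 0.474 -0.176  0.041] max [ 0.569 -0.082  0.05 ] med [ 0.506 -0.12   0.045]
scene plates [274 208  17  10  37] min [0.573 0.082 0.041] max [0.591 0.155 0.05 ] med [0.581 0.124 0.046]
scene plates [251 236  32  19 139] min [0.467 0.212 0.041] max [0.555 0.304 0.05 ] 
[... 1687 characters left out ...]
95 0.05 ] med [0.522 0.222 0.045]
side plates [264 239  31  15 166] min [ 0.473 -0.191  0.041] max [ 0.572 -0.104  0.05 ] med [ 0.515 -0.166  0.046]
side plates [274 275  15   5  33] min [ 0.487 -0.34   0.041] max [ 0.531 -0.32   0.05 ] med [ 0.51  -0.335  0.046]
side bottles [247 169   9   8  62] min [0.435 0.353 0.1  ] max [0.472 0.392 0.129] med [0.454 0.366 0.117]
side bottles [259 170  15  20 218] min [0.48  0.206 0.1  ] max [0.542 0.259 0.172] med [0.511 0.226 0.131]
side bottles [286 171  13  36 266] min [0.573 0.038 0.1  ] max [0.62  0.327 0.18 ] med [0.599 0.056 0.132]
side bottles [271 216  17  21 259] min [ 0.494 -0.177  0.101] max [ 0.551 -0.134  0.162] med [ 0.52  -0.162  0.126]
```

View pics/scene0c.png

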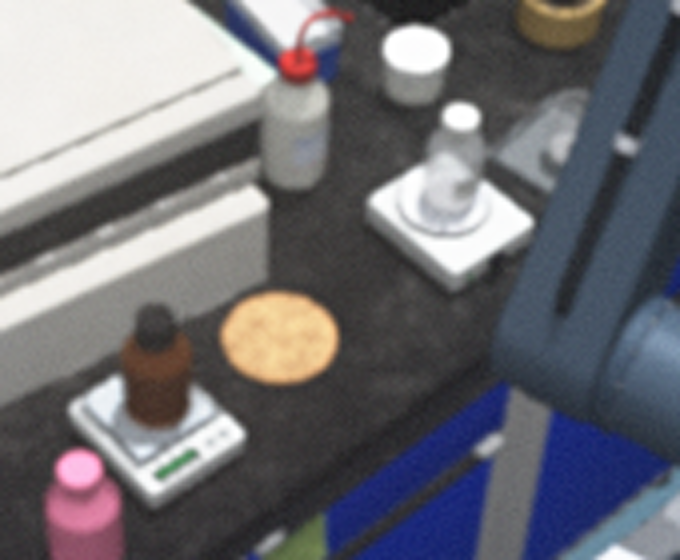

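View pics/side0c.png

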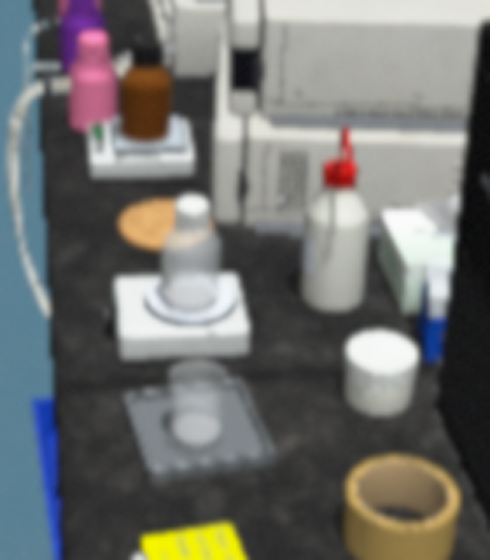

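The crops confirm that amber is the brown bottle with the black cap at scene (268,232); the other three are pink or purple with matching caps. The row by y is balance about .255, mat .08, stirrer -.14, tray -.31. I'll align the tool with the world axes over the tray and look from the wrist.

>>> move_arm([
  [0, 0, 3, 15, -8, -2, 0],
  [0, 0, 6, 45, -25, -5, 0],
  [0, 0, 10, 80, -45, -10, 0],
  [0, 0, 14, 120, -67, -14, 0],
  [0, 0, 17.5, 160, -90, -18, 0],
  [0, 0, 20.5, 200, -112, -22, 0],
  [0, 0, 22.5, 235, -132, -25, 0],
  [0, 0, 24, 262, -148, -28, 0],
  [0, 0, 24.5, 277, -156, -30, 0],
  [0, 0, 24.5, 281, -158, -30, 0],
  [0, 0, 24.5, 281, -158, -30, 0],
  [0, 0, 24.5, 281, -158, -30, 0],
])

```text
t: 1.1
tcp_pos: [0.4491, -0.3087, 0.286]
tool_rot: [1.0, 0.0, -0.0, 0.0]
force: [-0.9, -0.7, -0.2]
finger_gap: 1.002
gripper_force: 0.0
```

```bash
python3 - <<'E'
from h import *
s=snap("wrist"); save(s,"w1.png"); np.savez("w1.npz",**s); r=readout.sense()
c=-s["R"].T@s["t"]; print(r["t"],r["tcp_pos"],r["tool_rot"],r["q"],"cam-tcp",c-r["tcp_pos"],"axes",s["R"].round(2),s["fovy"])
s=snap("scene"); save(s,"scene1.png"); np.savez("scene1.npz",**s)
E
```

```text
1.15 [ 0.44881776 -0.30927592  0.28594726] [ 9.99999881e-01 -2.95278313e-04 -3.79267506e-04  7.77309429e-05] [-8.08114883e-01  3.84741251e-01  1.59857134e+00 -7.15601681e-04
  1.15869200e+00  7.63558762e-01] cam-tcp [0.066509   0.00156805 0.11699065] axes [[ 0.   -1.    0.  ]
 [-0.96 -0.    0.26]
 [-0.26 -0.   -0.96]] 67.73914999724613
```

View pics/w1.png

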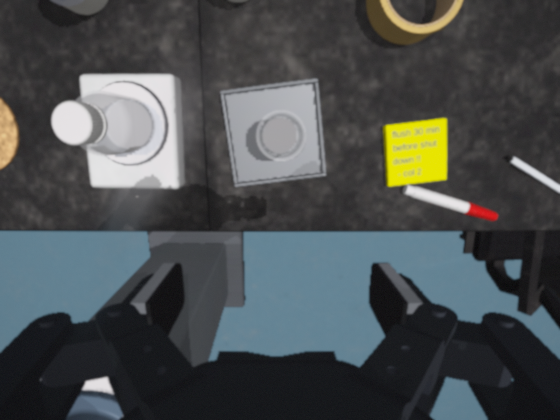

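The wrist view shows the tray, with outer corners about (220,92), (317,80), (326,176) and (236,187), and the beaker in it at (281,135). The stirrer plate is at (130,122), the clear bottle's cap at (78,122), and the mat's edge at (0,130).

```bash
python3 - <<'E'
from h import *
s=dict(np.load("w1.npz")); P=cloud(s); g=cv2.cvtColor(s["img"],cv2.COLOR_RGB2GRAY)
# tray corners -> rays at rim
e=plane(s,[(220,91),(317,79),(326,176),(235,187)],.014); print("tray corners",e.round(4),"mean",e.mean(0),"sides",np.linalg.norm(e-np.roll(e,1,0),axis=1))
m=np.zeros(g.shape,np.uint8); m[75:195,205:340]=1
zz=(P[...,2]>.004)&(P[...,2]<.03)&(m>0); r=cv2.minAreaRect(P[zz][:,:2].astype(np.float32)); print("tray rect depth",r)
bz=(P[...,2]>.055)&(P[...,2]<.08)&(m>0); print("beaker rim pts",bz.sum(),P[bz].min(0),P[bz].max(0),cv2.minEnclosingCircle(P[bz][:,:2].astype(np.float32)))
pl=(P[...,2]>.042)&(P[...,2]<.05); pl[:,200:]=0; print("plate",pl.sum(),cv2.minEnclosingCircle(P[pl][:,:2].astype(np.float32)),np.median(P[pl],0))
hs=(P[...,2]>.033)&(P[...,2]<.0415); hs[:,200:]=0; print("stir housing",cv2.minAreaRect(P[hs][:,:2].astype(np.float32)))
cap=(P[...,2]>.15)&(P[...,2]<.163); cap[:,200:]=0; print("cap",cap.sum(),cv2.minEnclosingCircle(P[cap][:,:2].astype(np.float32)),np.median(P[cap],0),np.argwhere(cap).mean(0))
hi=(g[60:190,40:200]>0); c=cv2.HoughCircles(cv2.GaussianBlur(g,(3,3),0)[60:190,40:200],cv2.HOUGH_GRADIENT,1,20,param1=80,param2=20,minRadius=18,maxRadius=50); print(c+np.array([40,60,0]) if c is not None else None)
c=cv2.HoughCircles(cv2.resize(g[95:175,235:325],None,fx=4,fy=4,interpolation=cv2.INTER_CUBIC),cv2.HOUGH_GRADIENT,1,20,param1=60,param2=25,minRadius=60,maxRadius=130); print("bk",c/4+np.array([235,95,0]) if c is not None else None)
save(s,"w1c.png",(30,60,340,200),2.5)
E
```

```text
tray corners [[ 0.5604 -0.2418  0.014 ]
 [ 0.5737 -0.3554  0.014 ]
 [ 0.4599 -0.3701  0.014 ]
 [ 0.4459 -0.256   0.014 ]] mean [ 0.50996317 -0.30581687  0.014     ] sides [0.11538985 0.11437625 0.11474019 0.11494822]
tray rect depth ((0.5107862949371338, -0.30520790815353394), (0.11675677448511124, 0.11620917171239853), 6.896335124969482)
beaker rim pts 595 [ 0.4846463  -0.33677948  0.0550097 ] [ 0.53438737 -0.28686038  0.07246537] ((0.5097960233688354, -0.31253474950790405), 0.025904683396220207)
plate 1706 ((0.5677565336227417, -0.11436761915683746), 0.09504145383834839) [ 0.53034935 -0.1572748   0.04537271]
stir housing ((0.551885724067688, -0.13611377775669098), (0.2134087234735489, 0.1200944185256958), 3.650110960006714)
cap 1511 ((0.5226713418960571, -0.14729143679141998), 0.017415057867765427) [ 0.52295508 -0.14930412  0.15614401] [122.56121774  73.31502316]
[[[121.5        125.5         42.70000076]
  [ 71.5        123.5         20.70000076]
  [140.5        110.5         40.5       ]
  [139.5        135.5         26.10000038]]]
bk None
```

View pics/w1c.png

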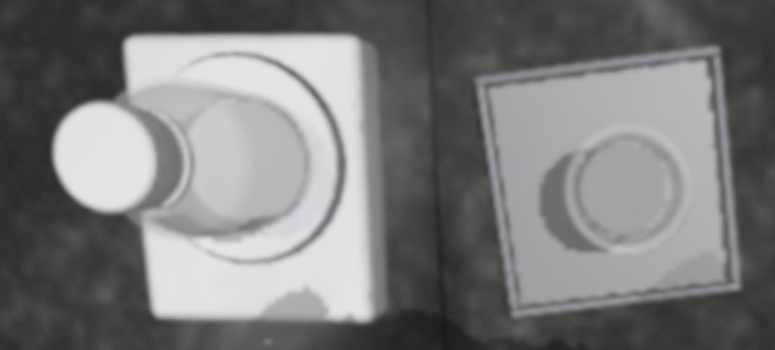

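Tray seat (0.5105,-0.3055), with sides of 116 mm as given. Beaker (0.510,-0.3125), radius 26, and clear cap (0.5227,-0.1473), radius 17, both match their sizes. Next I'll look at the mat and balance end from close by.

>>> move_arm([
  [0, 0, 0, 0, -15, 0, 0],
  [0, 0, 0, 0, -45, 0, 0],
  [0, 0, 0, 0, -85, 0, 0],
  [0, 0, 0, 0, -126, 0, 0],
  [0, 0, 0, 0, -167, 0, 0],
  [0, 0, 0, 0, -208, 0, 0],
  [0, 0, 0, 0, -249, 0, 0],
  [0, 0, 0, 0, -290, 0, 0],
  [0, 0, 0, 0, -330, 0, 0],
  [0, 0, 0, 0, -365, 0, 0],
  [0, 0, 0, 0, -385, 0, 0],
  [0, 0, 0, 0, -390, 0, 0],
])

```text
t: 2.2
tcp_pos: [0.4481, 0.0843, 0.2862]
tool_rot: [1.0, 0.001, -0.0, -0.001]
force: [-0.0, 0.7, 0.9]
finger_gap: 0.997
gripper_force: 0.0
```

```bash
python3 - <<'E'
from h import *
s=snap("wrist"); save(s,"w2.png"); np.savez("w2.npz",**s); r=readout.sense(); print(r["t"],r["tcp_pos"])
P=cloud(s); np.save("P2.npy",P)
xy=lambda m:P[m][:,:2].astype(np.float32)
box=lambda x0,x1,y0,y1,z0,z1:(P[...,0]>x0)&(P[...,0]<x1)&(P[...,1]>y0)&(P[...,1]<y1)&(P[...,2]>z0)&(P[...,2]<z1)
m=box(.44,.595,0,.17,.0035,.01); print("mat",m.sum(),cv2.minEnclosingCircle(xy(m)))
m=box(.45,.58,.19,.32,.041,.05); print("pan",m.sum(),cv2.minAreaRect(xy(m)))
m=box(.40,.58,.17,.34,.028,.05); print("bal housing",m.sum(),cv2.minAreaRect(xy(m)))
m=box(.45,.58,.19,.32,.162,.175); print("amber cap",m.sum(),cv2.minEnclosingCircle(xy(m)))
m=box(.45,.7,-.12,.05,.05,.25); print("wash",m.sum(),P[m].min(0) if m.any() else 0,P[m].max(0) if m.any() else 0)
m=box(.56,.7,.1,.5,.05,.5); print("cabinet",m.sum(),np.percentile(P[m],[1,50,99],axis=0))
E
```

```text
2.25 [0.44848013 0.08348749 0.28624325]
mat 6210 ((0.5219031572341919, 0.08327514678239822), 0.05492077022790909)
pan 1694 ((0.5155697464942932, 0.251407265663147), (0.08707058429718018, 0.08647628128528595), 88.7347640991211)
bal housing 5745 ((0.5060195326805115, 0.25150537490844727), (0.10973125696182251, 0.13027645647525787), 88.4908218383789)
amber cap 1985 ((0.513664960861206, 0.2443639039993286), 0.019755644723773003)
wash 1303 [ 0.5062599  -0.11998714  0.05004913] [0.59847083 0.04997721 0.12859871]
cabinet 12300 [[0.58010846 0.10148033 0.05256548]
 [0.60025533 0.1886723  0.13055643]
 [0.62110058 0.35165184 0.18204696]]
```

View pics/w2.png

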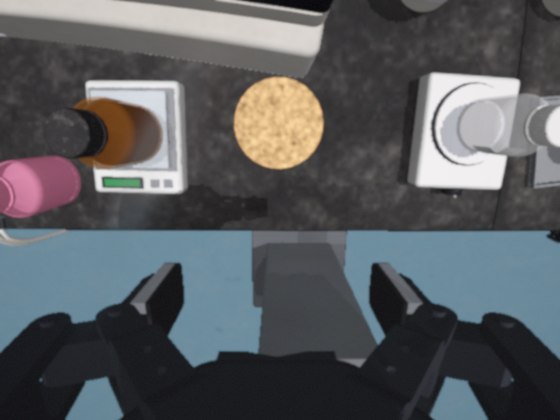

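The picture shows the mat at (279,122), the balance at (137,137) and amber's cap at (72,135), all sharp. The mat's radius is 55 and the pan's side 87, as given. I'll pick up the clear bottle and park it on the mat first.

>>> move_arm([
  [0, 0, 0, 4, 12, 0, 0],
  [0, 0, 0, 14, 42, 0, 0],
  [0, 0, 0, 26, 80, 0, 0],
  [0, 0, 0, 39, 120, 0, 0],
  [0, 0, 0, 52, 160, 5, 0],
  [0, 0, 0, 63, 196, 15, 0],
  [0, 0, 0, 71, 221, 32, 0],
  [0, 0, 0, 74, 230, 55, 0],
  [0, 0, 0, 74.5, 231.5, 80, 0],
  [0, 0, 0, 74.5, 231.5, 105, 0],
  [0, 0, 0, 74.5, 231.5, 121, 0],
  [0, 0, 0, 74.5, 231.5, 126, 0],
])

```text
t: 3.25
tcp_pos: [0.5214, -0.151, 0.1574]
tool_rot: [1.0, -0.001, -0.003, -0.001]
force: [-0.4, -0.1, -0.3]
finger_gap: 0.999
gripper_force: 0.0
```

>>> move_arm([
  [0, 0, 0, 0, 0, 0, 0.3],
  [0, 0, 0, 0, 0, 0, 0.5],
  [0, 0, 0, 0, 0, 0, 0.6],
  [0, 0, 0, 0, 0, 0, 0.8],
  [0, 0, 0, 0, 0, 0, 0.8],
  [0, 0, 0, 0, 0, 0, 0.8],
  [0, 0, 0, 0, 0, 0, 0.8],
  [0, 0, 0, 0, 0, 0, 0.8],
], squeeze=35)

```text
t: 3.92
tcp_pos: [0.5248, -0.1494, 0.162]
tool_rot: [1.0, 0.0, 0.001, 0.0]
force: [0.2, 2.7, 5.9]
finger_gap: 0.383
gripper_force: 32.1
```

>>> move_arm([
  [0, 0, 0, 0, 0, -5, 0.8],
  [0, 0, 0, 0, 0, -18, 0.8],
  [0, 0, 0, 0, 0, -35, 0.8],
  [0, 0, 0, 0, -6, -46, 0.8],
  [0, 0, 0, 0, -20, -50, 0.8],
  [0, 0, 0, 0, -45, -50, 0.8],
  [0, 0, 0, 0, -75, -50, 0.8],
  [0, 0, 0, 0, -105, -50, 0.8],
  [0, 0, 0, 0, -135, -50, 0.8],
  [0, 0, 0, 0, -165, -50, 0.8],
  [0, 0, 0, 0, -193, -50, 0.8],
  [0, 0, 0, 0, -213, -50, 0.8],
])

```text
t: 4.92
tcp_pos: [0.5223, 0.0668, 0.21]
tool_rot: [1.0, 0.001, -0.001, -0.001]
force: [0.5, 0.3, -2.0]
finger_gap: 0.377
gripper_force: 33.9
```

>>> move_arm([
  [0, 0, 0, 0, -12, 0, 0.8],
  [0, 0, 0, 0, -17, 5, 0.8],
  [0, 0, 0, 0, -18, 18, 0.8],
  [0, 0, 0, 0, -18, 35, 0.8],
  [0, 0, 0, 0, -18, 52, 0.8],
  [0, 0, 0, 0, -18, 66, 0.8],
  [0, 0, 0, 0, -18, 74, 0.8],
  [0, 0, 0, 0, -18, 79, 0.8],
  [0, 0, 0, 0, -18, 82, 0.8],
  [0, 0, 0, 0, -18, 84, 0.8],
  [0, 0, 0, 0, -18, 86, 0.8],
  [0, 0, 0, 0, -18, 86, 0.8],
])

```text
t: 5.92
tcp_pos: [0.5241, 0.0811, 0.1245]
tool_rot: [1.0, 0.0, 0.0, 0.0]
force: [-0.7, 0.1, -1.1]
finger_gap: 0.378
gripper_force: 33.9
```

```bash
python3 - <<'E'
from h import *
r=readout.sense(); print(r["t"],r["tcp_pos"],r["force"],r["finger_gap"])
s=snap("side"); save(s,"s2.png",(230,160,370,300),4)
E
```

```text
5.9167 [0.52413487 0.08114363 0.12454687] [-0.73538227  0.09182574 -1.09835561] 0.37783411535754113
```

View pics/s2.png

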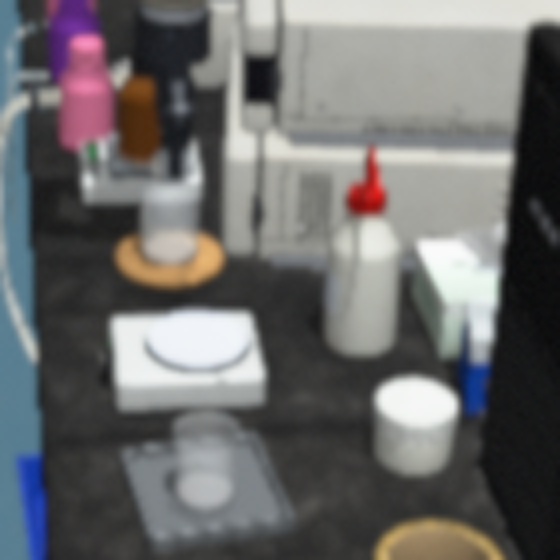

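The bottle hangs upright over the mat at crop (170,225), about 4 mm above it, and the stirrer is empty. I'll lower it the rest.

>>> move_arm([
  [0, 0, 0, 0, 0, 1, 0.8],
  [0, 0, 0, 0, 0, 2, 0.8],
  [0, 0, 0, 0, 0, 3, 0.8],
  [0, 0, 0, 0, 0, 3.5, 0.8],
  [0, 0, 0, 0, 0, 4, 0.8],
  [0, 0, 0, 0, 0, 4, 0.8],
  [0, 0, 0, 0, 0, 4, 0.8],
])

```text
t: 6.55
tcp_pos: [0.5246, 0.0812, 0.1224]
tool_rot: [1.0, 0.0, 0.001, 0.0]
force: [-2.6, -0.6, 11.3]
finger_gap: 0.375
gripper_force: 35.8
```

>>> move_arm([
  [0, 0, 0, 0, 0, 0, 0.5],
  [0, 0, 0, 0, 0, 0, 0.3],
  [0, 0, 0, 0, 0, 0, 0.1],
  [0, 0, 0, 0, 0, 0, 0],
  [0, 0, 0, 0, 0, 0, 0],
  [0, 0, 0, 0, 0, -6, 0],
  [0, 0, 0, 0, 0, -25, 0],
  [0, 0, 0, 0, 0, -55, 0],
  [0, 0, 0, -5, 0, -90, 0],
  [0, 0, 0, -15, 10, -120, 0],
  [0, 0, 0, -28, 30, -140, 0],
  [0, 0, 0, -40, 60, -150, 0],
])

```text
t: 7.55
tcp_pos: [0.4846, 0.0219, 0.2736]
tool_rot: [1.0, 0.002, 0.003, 0.0]
force: [1.0, -0.6, -0.6]
finger_gap: 0.999
gripper_force: 0.0
```

>>> move_arm([
  [0, 0, 0, -10, 35, -5, 0],
  [0, 0, 0, -18, 72, -10, 0],
  [0, 0, 0, -24, 110, -14, 0],
  [0, 0, 0, -28, 145, -16, 0],
  [0, 0, 0, -30, 170, -16, 0],
  [0, 0, 0, -30, 185, -16, 0],
  [0, 0, 0, -30, 190, -16, 0],
  [0, 0, 0, -30, 190, -16, 0],
  [0, 0, 0, -30, 190, -16, 0],
])

```text
t: 8.3
tcp_pos: [0.4536, -0.1681, 0.2862]
tool_rot: [1.0, -0.0, -0.0, -0.0]
force: [-0.5, 0.3, -0.3]
finger_gap: 0.999
gripper_force: 0.0
```

```bash
cat >> h.py <<'E'
def look():
    s=snap("wrist"); P=cloud(s)
    box=lambda x0,x1,y0,y1,z0,z1:(P[...,0]>x0)&(P[...,0]<x1)&(P[...,1]>y0)&(P[...,1]<y1)&(P[...,2]>z0)&(P[...,2]<z1)
    def circ(m): return (m.sum(),)+tuple(cv2.minEnclosingCircle(P[m][:,:2].astype(np.float32))) if m.any() else None
    def rect(m): return (m.sum(),)+tuple(cv2.minAreaRect(P[m][:,:2].astype(np.float32))) if m.any() else None
    r=readout.sense(); print(r["t"],r["tcp_pos"],r["force"])
    return s,P,box,circ,rect
E
python3 - <<'E'
from h import *
s,P,box,circ,rect=look()
m=box(.46,.585,-.2,-.08,.0425,.05); print("plate",circ(m))
m=box(.43,.59,-.22,-.07,.03,.05); print("housing",rect(m))
m=box(.45,.57,-.37,-.25,.055,.08); print("beaker",circ(m))
m=box(.46,.58,0.03,.14,.1,.125); print("clear cap",circ(m))
E
```

```text
8.35 [ 0.45363539 -0.16760983  0.28620487] [0.1864633  0.77002853 0.32611522]
plate (np.int64(5263), (0.5240924954414368, -0.13822144269943237), 0.04538874700665474)
housing (np.int64(10974), (0.5080676674842834, -0.13779252767562866), (0.11093165725469589, 0.14168265461921692), 88.45706176757812)
beaker (np.int64(816), (0.5095324516296387, -0.3121562898159027), 0.02635522559285164)
clear cap (np.int64(1476), (0.5444757342338562, 0.07213055342435837), 0.04124203696846962)
```

Stirrer seat (0.524,-0.138), radius 45, as given. Beaker confirmed at (0.5096,-0.3123). Now picking it up.

>>> move_arm([
  [0, 0, 0, 5, 12, 0, 0],
  [0, 0, 0, 16, 42, 5, 0],
  [0, 0, 0, 30, 78, 20, 0],
  [0, 0, 0, 43, 110, 45, 0],
  [0, 0, 0, 52, 133, 75, 0],
  [0, 0, 0, 56, 143, 108, 0],
  [0, 0, 0, 56, 144.5, 140, 0],
  [0, 0, 0, 56, 144.5, 170, 0],
  [0, 0, 0, 56, 144.5, 195, 0],
  [0, 0, 0, 56, 144.5, 210, 0],
  [0, 0, 0, 56, 144.5, 217, 0],
  [0, 0, 0, 56, 144.5, 218, 0],
])

```text
t: 9.35
tcp_pos: [0.5098, -0.3124, 0.0665]
tool_rot: [1.0, 0.001, -0.001, -0.001]
force: [0.7, 0.7, -0.3]
finger_gap: 0.999
gripper_force: 0.0
```

>>> move_arm([
  [0, 0, 0, 0, 0, 0, 0.2],
  [0, 0, 0, 0, 0, 0, 0.3],
  [0, 0, 0, 0, 0, 0, 0.4],
  [0, 0, 0, 0, 0, 0, 0.5],
  [0, 0, 0, 0, 0, 0, 0.5],
  [0, 0, 0, 0, 0, 0, 0.5],
  [0, 0, 0, 0, 0, 0, 0.5],
  [0, 0, 0, 0, 0, 0, 0.5],
], squeeze=20)

```text
t: 10.02
tcp_pos: [0.5109, -0.3138, 0.0699]
tool_rot: [1.0, 0.0, 0.001, 0.001]
force: [-0.0, 2.0, 6.7]
finger_gap: 0.59
gripper_force: 20.9
```

>>> move_arm([
  [0, 0, 0, 0, 0, -4, 0.5],
  [0, 0, 0, 0, 0, -16, 0.5],
  [0, 0, 0, 0, 0, -34, 0.5],
  [0, 0, 0, 0, 0, -52, 0.5],
  [0, 0, 0, 1, -6, -62, 0.5],
  [0, 0, 0, 3, -22, -65, 0.5],
  [0, 0, 0, 5, -46, -65, 0.5],
  [0, 0, 0, 8, -74, -65, 0.5],
  [0, 0, 0, 10, -102, -65, 0.5],
  [0, 0, 0, 12, -130, -65, 0.5],
  [0, 0, 0, 13.5, -153, -65, 0.5],
  [0, 0, 0, 14.5, -168, -65, 0.5],
])

```text
t: 11.02
tcp_pos: [0.5228, -0.1409, 0.1328]
tool_rot: [1.0, 0.001, -0.002, -0.001]
force: [-0.0, -0.6, -1.1]
finger_gap: 0.59
gripper_force: 21.0
```

>>> move_arm([
  [0, 0, 0, 0, -5, 0, 0.5],
  [0, 0, 0, 0, -6, 1, 0.5],
  [0, 0, 0, 0, -6, 5, 0.5],
  [0, 0, 0, 0, -6, 11, 0.5],
  [0, 0, 0, 0, -6, 16, 0.5],
  [0, 0, 0, 0, -6, 19, 0.5],
  [0, 0, 0, 0, -6, 21, 0.5],
  [0, 0, 0, 0, -6, 21, 0.5],
  [0, 0, 0, 0, -6, 21, 0.5],
])

```text
t: 11.77
tcp_pos: [0.5243, -0.1396, 0.112]
tool_rot: [1.0, -0.0, -0.0, -0.0]
force: [0.8, -0.3, 0.0]
finger_gap: 0.583
gripper_force: 21.0
```

```bash
python3 - <<'E'
from h import *
r=readout.sense(); print(r["t"],r["tcp_pos"],r["force"],r["finger_gap"])
s,P,box,circ,rect=look(); save(s,"w3.png"); 
s=snap("side"); save(s,"s3.png",(230,160,370,300),4)
E
```

```text
11.7667 [ 0.52429826 -0.13964498  0.11203869] [ 0.80872371 -0.34946862  0.04637651] 0.5831692720680175
11.8167 [ 0.52442754 -0.13960782  0.11225766] [-0.03546966 -0.10308258 -1.02947762]
```

View pics/s3.png

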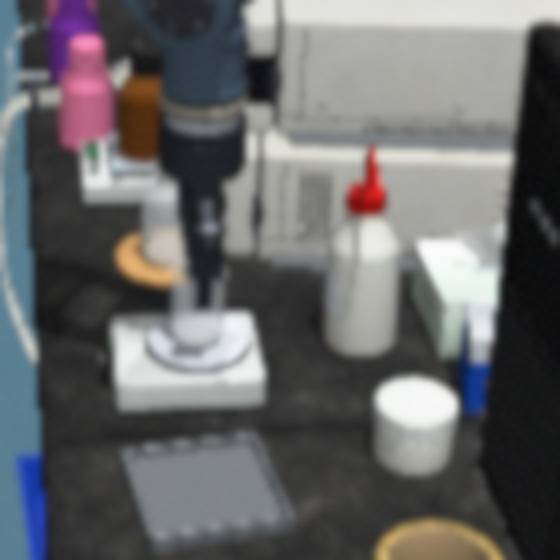

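The beaker is over the stirrer plate at crop (197,325), upright and about 4 mm up. I'll lower it gently with a 1 mm correction.

>>> move_arm([
  [0, 0, 0, 0, -1, 1, 0.5],
  [0, 0, 0, 0, -1, 2, 0.5],
  [0, 0, 0, 0, -1, 3, 0.5],
  [0, 0, 0, 0, -1, 3.5, 0.5],
  [0, 0, 0, 0, -1, 4, 0.5],
  [0, 0, 0, 0, -1, 4, 0.5],
  [0, 0, 0, 0, -1, 4, 0.5],
])

```text
t: 12.45
tcp_pos: [0.5247, -0.1381, 0.1099]
tool_rot: [1.0, 0.0, 0.001, 0.0]
force: [-2.1, 1.6, 10.4]
finger_gap: 0.59
gripper_force: 21.8
```

Contact. I'll release, rise and go to a viewpoint for checking the beaker and the clear bottle.

>>> move_arm([
  [0, 0, 0, 0, 0, 0, 0.4],
  [0, 0, 0, 0, 0, 0, 0.2],
  [0, 0, 0, 0, 0, 0, 0],
  [0, 0, 0, 0, 0, 0, 0],
  [0, 0, 0, 0, 0, 0, 0],
  [0, 0, 0, 0, 0, -6, 0],
  [0, 0, 0, 0, 0, -25, 0],
  [0, 0, 0, 0, 0, -55, 0],
  [0, 0, 0, 0, 0, -92, 0],
  [0, 0, 0, -5, 0, -130, 0],
  [0, 0, 0, -20, -15, -160, 0],
  [0, 0, 0, -40, -40, -178, 0],
])

```text
t: 13.45
tcp_pos: [0.4871, -0.1006, 0.2904]
tool_rot: [1.0, -0.001, 0.004, 0.002]
force: [0.6, 0.4, 0.9]
finger_gap: 1.001
gripper_force: 0.0
```

>>> move_arm([
  [0, 0, 0, -15, -35, 0, 0],
  [0, 0, 0, -25, -72, 0, 0],
  [0, 0, 0, -30, -110, 0, 0],
  [0, 0, 0, -30, -145, 0, 0],
  [0, 0, 0, -30, -170, 0, 0],
  [0, 0, 0, -30, -185, 0, 0],
  [0, 0, 0, -30, -190, 0, 0],
  [0, 0, 0, -30, -190, 0, 0],
])

```text
t: 14.12
tcp_pos: [0.4541, 0.0926, 0.2865]
tool_rot: [1.0, 0.001, 0.0, 0.0]
force: [0.3, 0.7, 0.4]
finger_gap: 0.999
gripper_force: 0.0
```

```bash
python3 - <<'E'
from h import *
s,P,box,circ,rect=look(); save(s,"w4.png")
m=box(.46,.585,-.2,-.08,.09,.12); print("beaker rim",circ(m))
m=box(.46,.57,0.03,.14,.11,.125); print("clear cap",circ(m))
m=box(.45,.57,.19,.32,.162,.175); print("amber cap",circ(m))
E
```

```text
14.1667 [0.45429278 0.09168821 0.28644156] [-0.80760599 -0.2917169   0.64331921]
beaker rim (np.int64(1677), (0.5234140157699585, -0.13646277785301208), 0.026639673858880997)
clear cap (np.int64(1068), (0.5218383073806763, 0.08151344954967499), 0.016871703788638115)
amber cap (np.int64(1944), (0.5135697722434998, 0.24453327059745789), 0.01966836489737034)
```

View pics/w4.png

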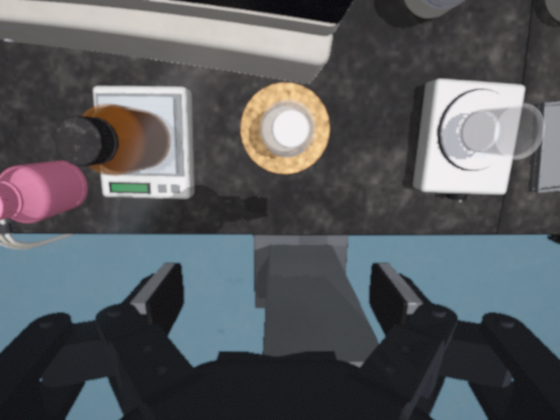

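The clear bottle stands on the mat at (290,130) and the beaker on the stirrer at (480,132), about 2 mm off centre. Amber's black cap is at (85,140). Picking up amber.

>>> move_arm([
  [0, 0, 0, 5, -12, 0, 0],
  [0, 0, 0, 16, -42, 0, 0],
  [0, 0, 0, 31, -80, 0, 0],
  [0, 0, 0, 45, -116, 3, 0],
  [0, 0, 0, 55, -141, 12, 0],
  [0, 0, 0, 59, -151, 30, 0],
  [0, 0, 0, 59.5, -152.5, 52, 0],
  [0, 0, 0, 59.5, -152.5, 78, 0],
  [0, 0, 0, 59.5, -152.5, 100, 0],
  [0, 0, 0, 59.5, -152.5, 112, 0],
  [0, 0, 0, 59.5, -152.5, 116, 0],
  [0, 0, 0, 59.5, -152.5, 116, 0],
])

```text
t: 15.17
tcp_pos: [0.5138, 0.2427, 0.1691]
tool_rot: [1.0, -0.001, -0.001, 0.0]
force: [-0.4, -0.4, -0.1]
finger_gap: 0.998
gripper_force: 0.0
```

>>> move_arm([
  [0, 0, 0, 0, 0, 0, 0.3],
  [0, 0, 0, 0, 0, 0, 0.5],
  [0, 0, 0, 0, 0, 0, 0.6],
  [0, 0, 0, 0, 0, 0, 0.8],
  [0, 0, 0, 0, 0, 0, 0.8],
  [0, 0, 0, 0, 0, 0, 0.8],
  [0, 0, 0, 0, 0, 0, 0.8],
  [0, 0, 0, 0, 0, 0, 0.8],
], squeeze=40)

```text
t: 15.83
tcp_pos: [0.5147, 0.2443, 0.1717]
tool_rot: [1.0, 0.0, 0.001, -0.0]
force: [-0.2, -0.8, 6.6]
finger_gap: 0.419
gripper_force: 40.1
```

>>> move_arm([
  [0, 0, 0, 0, 0, -4, 0.8],
  [0, 0, 0, 0, 0, -15, 0.8],
  [0, 0, 0, 0, 0, -32, 0.8],
  [0, 0, 0, 0, 0, -52, 0.8],
  [0, 0, 0, 0, 0, -73, 0.8],
  [0, 0, 0, 0, 0, -93, 0.8],
  [0, 0, 0, 0, 0, -108, 0.8],
  [0, 0, 0, 0, 2, -115, 0.8],
  [0, 0, 0, 0, 12, -118, 0.8],
  [0, 0, 0, 0, 30, -118, 0.8],
  [0, 0, 0, 0, 55, -118, 0.8],
  [0, 0, 0, 0, 85, -118, 0.8],
])

```text
t: 16.83
tcp_pos: [0.5127, 0.1586, 0.2873]
tool_rot: [1.0, 0.001, -0.001, 0.0]
force: [-0.4, -0.7, -1.8]
finger_gap: 0.421
gripper_force: 39.5
```

>>> move_arm([
  [0, 0, 0, 0, 32, 0, 0.8],
  [0, 0, 0, 0, 64, 0, 0.8],
  [0, 0, 0, 0, 96, 0, 0.8],
  [0, 0, 0, 0, 128, 0, 0.8],
  [0, 0, 0, 0, 160, 0, 0.8],
  [0, 0, 0, 0, 192, 0, 0.8],
  [0, 0, 0, -1, 224, 0, 0.8],
  [0, 0, 0, -1, 256, 0, 0.8],
  [0, 0, 0, -2, 288, 0, 0.8],
  [0, 0, 0, -2, 320, 0, 0.8],
  [0, 0, 0, -3, 350, 0, 0.8],
  [0, 0, 0, -3, 378, 0, 0.8],
])

```text
t: 17.83
tcp_pos: [0.5092, -0.2207, 0.2871]
tool_rot: [1.0, -0.0, -0.001, -0.001]
force: [0.2, -0.2, -2.0]
finger_gap: 0.418
gripper_force: 39.6
```

>>> move_arm([
  [0, 0, 0, 0, 25, 0, 0.8],
  [0, 0, 0, 0, 48, 0, 0.8],
  [0, 0, 0, 0, 67, 0, 0.8],
  [0, 0, 0, 0, 80, 0, 0.8],
  [0, 0, 0, 0, 86, 0, 0.8],
  [0, 0, 0, 0, 87, 4, 0.8],
  [0, 0, 0, 0, 87, 18, 0.8],
  [0, 0, 0, 0, 87, 38, 0.8],
  [0, 0, 0, 0, 87, 58, 0.8],
  [0, 0, 0, 0, 87, 78, 0.8],
  [0, 0, 0, 0, 87, 93, 0.8],
  [0, 0, 0, 0, 87, 100, 0.8],
])

```text
t: 18.83
tcp_pos: [0.5095, -0.3031, 0.1856]
tool_rot: [1.0, 0.001, -0.002, -0.002]
force: [-0.5, 0.5, -2.4]
finger_gap: 0.421
gripper_force: 39.6
```

```bash
python3 - <<'E'
from h import *
s=snap("side"); save(s,"s4.png",(230,180,370,320),4)
r=readout.sense(); print(r["t"],r["tcp_pos"],r["force"],r["finger_gap"])
E
```

```text
18.8833 [ 0.50949219 -0.30324268  0.18526716] [-0.27721063 -0.31329528 -2.93360999] 0.41805436631343545
```

View pics/s4.png

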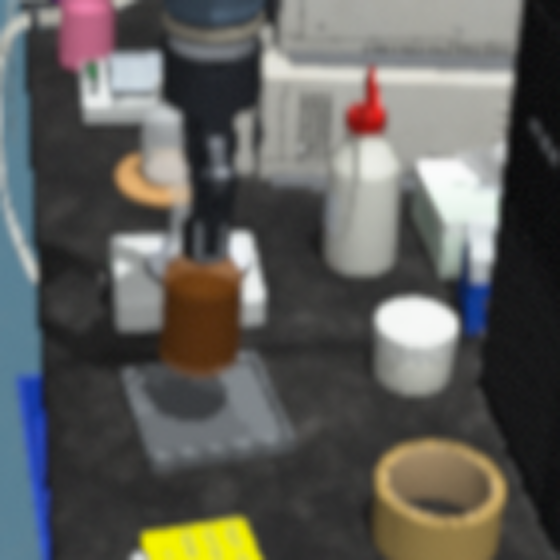

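Amber hangs upright over the tray at crop (200,315), with its shadow inside the tray. It needs 56 mm more down and about 2 mm sideways.

>>> move_arm([
  [0, 0, 0, 1, 1, 4, 0.8],
  [0, 0, 0, 1, 2, 14, 0.8],
  [0, 0, 0, 1, 2, 26, 0.8],
  [0, 0, 0, 1, 2, 37, 0.8],
  [0, 0, 0, 1, 2, 45, 0.8],
  [0, 0, 0, 1, 2, 49, 0.8],
  [0, 0, 0, 1, 2, 51, 0.8],
  [0, 0, 0, 1, 2, 52.5, 0.8],
  [0, 0, 0, 1, 2, 54, 0.8],
  [0, 0, 0, 1, 2, 55, 0.8],
  [0, 0, 0, 1, 2, 56, 0.8],
  [0, 0, 0, 1, 2, 56, 0.8],
])

```text
t: 19.88
tcp_pos: [0.5124, -0.3081, 0.1337]
tool_rot: [1.0, 0.0, 0.001, 0.0]
force: [-0.6, 1.0, 4.0]
finger_gap: 0.424
gripper_force: 40.3
```

>>> move_arm([
  [0, 0, 0, 0, 0, 0, 0.6],
  [0, 0, 0, 0, 0, 0, 0.4],
  [0, 0, 0, 0, 0, 0, 0.2],
  [0, 0, 0, 0, 0, 0, 0],
  [0, 0, 0, 0, 0, 0, 0],
  [0, 0, 0, 0, 0, -6, 0],
  [0, 0, 0, 0, 0, -25, 0],
  [0, 0, 0, 0, 0, -55, 0],
  [0, 0, 0, -5, 0, -92, 0],
  [0, 0, 0, -15, -5, -125, 0],
  [0, 0, 0, -30, -20, -145, 0],
  [0, 0, 0, -45, -45, -153, 0],
])

```text
t: 20.88
tcp_pos: [0.4685, -0.2657, 0.2896]
tool_rot: [1.0, -0.001, 0.004, 0.004]
force: [0.2, -0.3, 0.0]
finger_gap: 1.003
gripper_force: 0.0
```

>>> move_arm([
  [0, 0, 0, -8, -35, 0, 0],
  [0, 0, 0, -12, -65, 0, 0],
  [0, 0, 0, -14, -90, 0, 0],
  [0, 0, 0, -14, -105, 0, 0],
  [0, 0, 0, -14, -110, 0, 0],
  [0, 0, 0, -14, -110, 0, 0],
  [0, 0, 0, -14, -110, 0, 0],
])

```text
t: 21.47
tcp_pos: [0.4534, -0.1534, 0.2856]
tool_rot: [1.0, 0.0, 0.0, 0.001]
force: [0.2, 0.1, 0.1]
finger_gap: 1.002
gripper_force: 0.0
```

```bash
python3 - <<'E'
from h import *
s,P,box,circ,rect=look(); save(s,"w5.png")
m=box(.46,.585,-.2,-.08,.09,.12); print("beaker rim",circ(m))
m=box(.46,.57,-.36,-.25,.12,.14); print("amber cap",circ(m))
m=box(.46,.57,0.03,.14,.11,.125); print("clear cap",circ(m))
E
```

```text
21.5167 [ 0.45347065 -0.15384161  0.28554984] [ 0.28241709  0.4024849  -0.44298792]
beaker rim (np.int64(896), (0.5234218835830688, -0.13697412610054016), 0.025924615561962128)
amber cap (np.int64(1549), (0.5113478302955627, -0.3073749840259552), 0.019456949084997177)
clear cap (np.int64(1072), (0.5221472978591919, 0.08039261400699615), 0.017266446724534035)
```

View pics/w5.png

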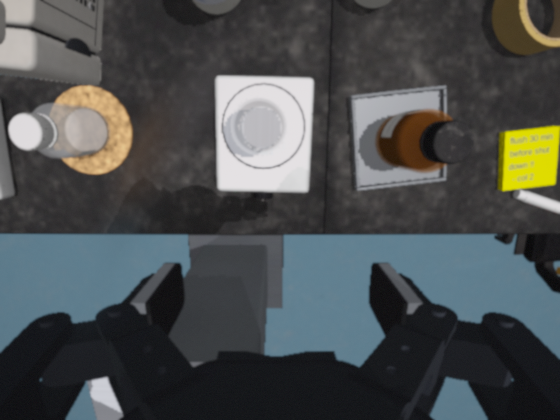

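Amber stands in the tray at (415,138), about 2 mm off centre, and the beaker is centred on the plate at (258,127). Last is the clear bottle, from the mat to the balance.

>>> move_arm([
  [0, 0, 0, 4, -14, 0, 0],
  [0, 0, 0, 14, -46, 0, 0],
  [0, 0, 0, 26, -86, 0, 0],
  [0, 0, 0, 38, -127, 0, 0],
  [0, 0, 0, 50, -167, 5, 0],
  [0, 0, 0, 60, -203, 20, 0],
  [0, 0, 0, 66, -226, 42, 0],
  [0, 0, 0, 68.5, -234.5, 70, 0],
  [0, 0, 0, 68.5, -234.5, 100, 0],
  [0, 0, 0, 68.5, -234.5, 130, 0],
  [0, 0, 0, 68.5, -234.5, 155, 0],
  [0, 0, 0, 68.5, -234.5, 165, 0],
])

```text
t: 22.52
tcp_pos: [0.5203, 0.0808, 0.1168]
tool_rot: [1.0, -0.0, -0.003, -0.0]
force: [-0.3, 0.9, 0.4]
finger_gap: 0.999
gripper_force: 0.0
```

>>> move_arm([
  [0, 0, 0, 0, 0, 0, 0],
  [0, 0, 0, 0, 0, 0, 0.3],
  [0, 0, 0, 0, 0, 0, 0.5],
  [0, 0, 0, 0, 0, 0, 0.6],
  [0, 0, 0, 0, 0, 0, 0.8],
  [0, 0, 0, 0, 0, 0, 0.8],
  [0, 0, 0, 0, 0, 0, 0.8],
  [0, 0, 0, 0, 0, 0, 0.8],
  [0, 0, 0, 0, 0, 0, 0.8],
], squeeze=35)

```text
t: 23.27
tcp_pos: [0.5225, 0.0815, 0.122]
tool_rot: [1.0, 0.0, 0.002, 0.0]
force: [-0.8, -0.8, 7.0]
finger_gap: 0.379
gripper_force: 33.1
```

>>> move_arm([
  [0, 0, 0, 0, 0, -4, 0.8],
  [0, 0, 0, 0, 0, -16, 0.8],
  [0, 0, 0, 0, 0, -34, 0.8],
  [0, 0, 0, 0, 0, -52, 0.8],
  [0, 0, 0, 0, -6, -62, 0.8],
  [0, 0, 0, -1, -22, -65, 0.8],
  [0, 0, 0, -2, -46, -65, 0.8],
  [0, 0, 0, -3, -74, -65, 0.8],
  [0, 0, 0, -4, -102, -65, 0.8],
  [0, 0, 0, -5, -130, -65, 0.8],
  [0, 0, 0, -6, -152, -65, 0.8],
  [0, 0, 0, -6.5, -165, -65, 0.8],
])

```text
t: 24.27
tcp_pos: [0.514, 0.2491, 0.1855]
tool_rot: [1.0, 0.001, -0.0, -0.0]
force: [0.4, -0.7, -2.1]
finger_gap: 0.377
gripper_force: 33.0
```

>>> move_arm([
  [0, 0, 0, 0, -4, 0, 0.8],
  [0, 0, 0, 0, -5, 1, 0.8],
  [0, 0, 0, 0, -5, 5, 0.8],
  [0, 0, 0, 0, -5, 11, 0.8],
  [0, 0, 0, 0, -5, 17, 0.8],
  [0, 0, 0, 0, -5, 21, 0.8],
  [0, 0, 0, 0, -5, 23, 0.8],
  [0, 0, 0, 0, -5, 23, 0.8],
  [0, 0, 0, 0, -5, 23, 0.8],
])

```text
t: 25.02
tcp_pos: [0.5149, 0.2514, 0.162]
tool_rot: [1.0, -0.0, -0.0, 0.0]
force: [0.5, -0.6, -1.1]
finger_gap: 0.378
gripper_force: 33.1
```

>>> move_arm([
  [0, 0, 0, 0, 0, 1, 0.8],
  [0, 0, 0, 0, 0, 2, 0.8],
  [0, 0, 0, 0, 0, 2.7, 0.8],
  [0, 0, 0, 0, 0, 3.4, 0.8],
  [0, 0, 0, 0, 0, 4, 0.8],
  [0, 0, 0, 0, 0, 4, 0.8],
  [0, 0, 0, 0, 0, 4, 0.8],
])

```text
t: 25.6
tcp_pos: [0.5154, 0.2518, 0.16]
tool_rot: [1.0, 0.0, 0.001, -0.0]
force: [-1.7, -1.4, 8.1]
finger_gap: 0.378
gripper_force: 34.2
```

Contact at 8 N. Releasing and backing off.

>>> move_arm([
  [0, 0, 0, 0, 0, 0, 0.6],
  [0, 0, 0, 0, 0, 0, 0.4],
  [0, 0, 0, 0, 0, 0, 0.2],
  [0, 0, 0, 0, 0, 0, 0],
  [0, 0, 0, 0, 0, 0, 0],
  [0, 0, 0, 0, 0, -6, 0],
  [0, 0, 0, 0, 0, -25, 0],
  [0, 0, 0, 0, 0, -55, 0],
  [0, 0, 0, -5, 0, -90, 0],
  [0, 0, 0, -15, 10, -115, 0],
  [0, 0, 0, -30, 35, -127, 0],
  [0, 0, 0, -45, 70, -130, 0],
])

```text
t: 26.6
tcp_pos: [0.4714, 0.1829, 0.2917]
tool_rot: [1.0, 0.002, 0.004, -0.001]
force: [1.6, -1.5, 0.4]
finger_gap: 1.003
gripper_force: 0.0
```

>>> move_arm([
  [0, 0, 0, -10, 35, 0, 0],
  [0, 0, 0, -15, 70, 0, 0],
  [0, 0, 0, -18, 105, 0, 0],
  [0, 0, 0, -18, 135, 0, 0],
  [0, 0, 0, -18, 155, 0, 0],
  [0, 0, 0, -18, 165, 0, 0],
  [0, 0, 0, -18, 165, 0, 0],
  [0, 0, 0, -18, 165, 0, 0],
])

```text
t: 27.27
tcp_pos: [0.4519, 0.0169, 0.2884]
tool_rot: [1.0, -0.001, 0.0, -0.0]
force: [-0.8, 1.3, -0.6]
finger_gap: 0.999
gripper_force: 0.0
```

```bash
python3 - <<'E'
from h import *
s,P,box,circ,rect=look(); save(s,"w6.png")
m=box(.46,.585,-.2,-.08,.09,.12); print("beaker rim",circ(m))
m=box(.46,.57,.19,.31,.145,.165); print("clear cap",circ(m))
s=snap("side"); save(s,"s6.png",(230,160,370,320),3.7)
E
```

```text
27.3167 [0.45179025 0.01748367 0.28834974] [-0.99514057 -0.5729559   0.01571319]
beaker rim (np.int64(1375), (0.523478627204895, -0.13651280105113983), 0.026184292510151863)
clear cap (np.int64(706), (0.514366090297699, 0.2506066858768463), 0.017395224422216415)
```

View pics/s6.png

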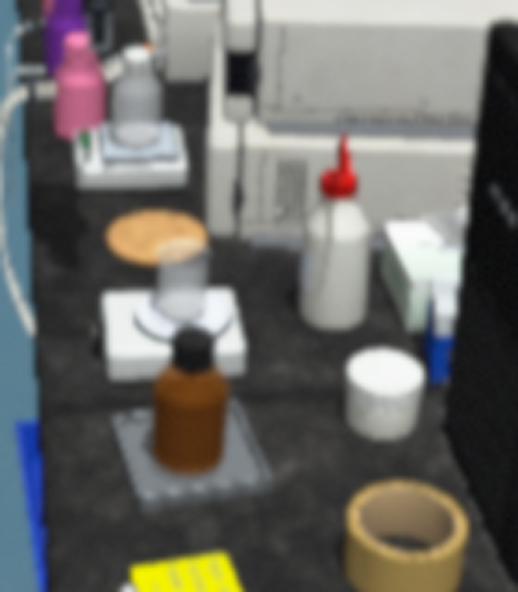

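All three are upright on their stations within about 2 mm: clear bottle at crop (138,95), beaker at (183,280), amber at (190,410). The wash bottle, jar and tape haven't moved, and the arm is clear.

```bash
python3 -c "
from station import order
print(order.sign_off())"
```

```text
the job is handed in; nothing more can be done
None
```

I handed the job in at about 27 s: the amber bottle is on the spill tray, the clear bottle on the balance pan and the beaker on the stirrer plate, all upright and within about 2 mm of centre, with the wash bottle, tape and jar untouched.

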